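Unlock the rod rack and set out the drip tray's canvas rods

ROBOT

A 6-joint arm with a two-finger parallel gripper is mounted at the origin on the work surface. World frame = base frame: x ahead of the robot, y to its left, z up, the work surface at z = 0. Lengths are in mm, angles in rad, forces in N, time in s.
With the tool pointing down it reaches from about 275 to 775 mm from the base axis. Payload 14.6 kg.
Tool frame: the origin (TCP) lies on the centre line of the jaws, within the pads' length; the fingertips stand 14 mm ahead of it and the grasp point (between the pads) lies 5 mm behind it; z points along the fingers, y is the line along which they close (so a half turn about z gives the same grasp; the last joint's range is limited). The gripper opens to 85 mm and grips with 20 to 120 N. Pads are 22 mm wide; open, the fingers measure 114 mm over their backs; the gripper's body (76 mm by 85 mm) begins 54 mm behind the grasp point. The pads swing forward as they close: fully open they stand 13 mm farther back than shut.
Start: joints at [1.123, 0.263, -0.048, 1.259, 0, 1.415], TCP at [151.537, 502.658, 245.278] pointing down, gripper open.
Joint ranges: [-2.65, 2.65], [-0.89, 1.7], [-1.18, 1.37], [-2.13, 2.11], [-1.35, 1.29], [-3.14, 3.14]. Speed limits (rad/s): [1.89, 1.89, 2.57, 2.79, 3.14, 3.14].

INTERFACE

Orientations are given as a 3x3 rotation matrix whose columns are the frame's x, y, z axes.
In Python, from plant import arm gives the robot as it stands. The module is installed in compiled form; this text tells all that it offers.
- The arm moves only by the tool step_arm, never from a script. Its argument "commands" is a list that holds one entry, the list of rows, each a list of 5 numbers: the shift along the tool's x, y, z in units of 30 cm (1.0 is 30 cm), then the turn about the tool's z in units of 30 degrees (1.0 is 30 degrees), then the finger opening in mm, from 0 to 85.4. A call has 1 to 10 rows; each row is the pose to reach, as a shift and turn from the pose commanded when the call began, along the tool's axes at that moment; what a row does not reach only later rows make up. A row lasts 1/10 s, in which the tool goes at most 50 mm and 8.59 degrees, less where a joint would pass 70% of its speed; a pose out of reach is approached as far as the arm can. A call with a number of a shift or a turn outside -1 to 1 is refused whole. A call with a gripper value outside its range is refused whole. The fingers move at their own pace and stop on an object; "force" is the grip in N (left out, the last holds). Time passes only in rows, so rows that repeat a pose let the fingers close. It gives the time, the measured TCP pose, the force, the opening and the grip force at its end, in the units of the state.
- arm.get_state(): the state, without advancing time (a new reading comes with each control period).
- arm.capture(name): name is "side" or "top"; returns the picture (420x560x3 uint8, red, green, blue); there is no depth.
- arm.get_calibration(name): a dict with "intrinsics" (3x3 intrinsics, pixels), "eye" and "attitude" of the camera in the world. Camera axes: x right, y up, looking along -z (the intrinsics and any distortion apply to the point x, -y, -z); pixel columns grow to the right and rows downward; lengths in mm; the calibration is good to about 2 mm. A picture is of the moment at which its call begins. get_calibration takes no time and is no camera call.
- arm.job_done(): hands the job in; it is judged then, once.
Trained networks look in the newest picture that a camera, given by its name, has taken for a name from the list of things; names that differ only in an ending like _2 or _b are one class to them, and where a whole thing is asked for, a point or a joint stands for the part that bears it (a point fixed in the world has none). Each returns a list of dicts, best first, with "conf" (0 to 1); they miss things now and then, are a little off and sometimes report something else, mostly with a low value. They report only what shows in the picture. A call takes as long as a camera call.
- arm.spot_in(camera, query): "pixel" ([column, row] in pixels, amid what is visible of it).
- arm.regions_of(camera, query): "region" (420x560 bool, what is visible of it) and "pixel" ([column, row] in pixels, amid what is visible of it).
The state is a dict: "clock": time; "joint_pos": joint angles; "qvel": joint speeds; "joint_efforts": joint torques, N m; "ee_pos": TCP position; "tcp_rot": TCP orientation; "force": force on the tool from outside, world axes, zero at the start; "torque": the same for the moment, N m; "finger_gap": finger opening in mm; "gripper_force": force on a finger pad.
Only numpy, scipy, OpenCV 4.12 (cv2) and the standard library are available. Lean on these libraries where they do the work, as an engineer would, in place of code of your own. Each camera call takes 0.05 s, during which the arm holds its last target. There are 200 camera calls.

TASK

Lift the red-handled retaining bar straight up out of the two blue brackets of the rod rack and lay it flat, handle up, entirely on the cork mat. Then take the two paint-splashed wooden rods out of the rack and lay one in each pair of white V-shaped cradles across the grey drip tray, centred lengthwise, ready to carry a canvas. Set everything down rather than dropping it, leave the plain black rod in the rack, and do not disturb the jars, bottle, tools and panel around.

Things in the scene. Friction and masses are not known exactly. Their poses are not given: they have to be found in the camera images.
- bar_grip (a point): Centre of the red handle of the loose retaining bar (0.15 to 0.31 kg): an upright block 14 mm thick (x), 56 long (y), 48 high (z), 34 mm above the bar's underside. Under it a flat aluminium bar, 28 mm wide (x), 250 long (y), 10 thick. At the start it lies handle up along the rack's y, ends in the brackets, 3 mm above the rods, handle centre 102 mm above the table.
- bar_end1 (a point): Middle of the +y end of the bar, on its underside.
- bar_end2 (a point): Middle of the -y end of the bar, on its underside.
- rodA_c (a point): Centre of one paint-splashed wooden rod (bands of blue, white, orange, yellow): round, 20 mm diameter, 260 mm long, about 0.07 kg, its long axis is x. It starts in one of the rack's three places, level, centre 55 mm above the table.
- rodB_c (a point): Centre of the other paint-splashed wooden rod, same size and weight. The two are interchangeable.
- spare_c (a point): Centre of the plain black rod, same size, in another of the rack's places; it must stay there.
- rack: Fixed plywood rack left or right of the mat, origin centre of underside, base 220 x 240 x 10 mm. Three rods lie along its x at y = -52, 0, 52 mm in open V cradles at x = -85 and 85; at mid-length they are free beside and below (32 mm between rods, 42 from outer rod to bracket, 35 under a rod): open the fingers only a little.
- bracket1 (a point): Slot floor of the blue bracket at the rack's x = 0, y = +110 mm, 68 mm above the table. Bracket 12 mm thick in y, 56 wide in x, top 84 mm above the table; slot 34 mm wide in x, 16 deep, open at the top: the bar has 3 mm play either side.
- bracket2 (a point): The same for the other blue bracket, at y = -110 mm.
- tray: Fixed grey open drip tray on the other side of the mat, 226 (x) x 240 (y) x 50 mm high, walls 6 mm, origin centre of underside. Over its rims at x = -107 and 107 mm stand white 90 degree V cradles, 37 mm wide at the mouth, tops 71 mm above the table, a pair for each rod at y = 60 and y = -60 mm. A rod laid in a pair lies level along the tray's x.
- seat1 (a point): Where the centre of a laid rod comes to lie in the tray's pair of cradles at y = +60 mm: 67 mm above the table. Its x axis is the rod's direction.
- seat2 (a point): The same for the pair of cradles at y = -60 mm.
- mat: Fixed cork mat, 300 (x) x 100 (y) x 4 mm, origin at the centre of its underside, on the table between rack and tray: the place for the bar, which fits lying along the mat's x.
- jar_blue_c (a point): Bystander: blue lidded paint jar, 60 mm wide, 70 mm high, beyond the mat; this point is its centre.
- jar_orange_c (a point): Bystander: orange lidded paint jar, 56 mm wide, 60 mm high, toward the far edge; its centre.
- flask_c (a point): Bystander: white bottle with black cap, 54 mm wide, 140 mm high, at the left of the table; its centre.
- knife_grip (a point): Bystander: palette knife (spatula shape), 280 mm long, lying flat toward the far edge; a point on its handle.
- brush_grip (a point): Bystander: flat brush, 200 mm long, lying beyond the mat; a point on its handle.
- tile_c (a point): Bystander: small white primed panel, 100 x 100 x 20 mm, lying at the right of the table; its centre.

How it is judged (in metres and radians):
On the way, in this order (a step that is already met when the one before it is completed fails the run):
1. the bar is lifted at least 23 mm, out of both brackets, with both wooden rods still in the rack (z of bar_grip in the frame of rack above 0.125 m and distance of each of rodA_c, rodB_c from where it was at the start of the episode below 0.02 m), for 0.1 s.
2. the bar lies released, flat and handle up, wholly on the mat, with both wooden rods still in the rack (z of bar_grip in the frame of mat between 0.034 and 0.042 m and angle between bar_grip's own z axis and vertical below 0.08 rad and linear speed of bar below 0.03 m/s and contact force between bar and the fingers below 0.1 N and x of bar_end1 in the frame of mat between -0.15 and 0.15 m and y of bar_end1 in the frame of mat between -0.05 and 0.05 m and x of bar_end2 in the frame of mat between -0.15 and 0.15 m and y of bar_end2 in the frame of mat between -0.05 and 0.05 m and distance of each of rodA_c, rodB_c from where it was at the start of the episode below 0.02 m), for 0.2 s.
3. one of the wooden rods lies released in one pair of cradles of the tray (((x of rodA_c in the frame of tray between -0.025 and 0.025 m and y of rodA_c in the frame of tray between 0.052 and 0.068 m and z of rodA_c in the frame of tray between 0.062 and 0.072 m and angle between the x axis of rodA_c and the x axis of tray, either way round below 0.06 rad and linear speed of rodA below 0.03 m/s and contact force between rodA and the fingers below 0.1 N) or (x of rodA_c in the frame of tray between -0.025 and 0.025 m and y of rodA_c in the frame of tray between -0.068 and -0.052 m and z of rodA_c in the frame of tray between 0.062 and 0.072 m and angle between the x axis of rodA_c and the x axis of tray, either way round below 0.06 rad and linear speed of rodA below 0.03 m/s and contact force between rodA and the fingers below 0.1 N) or (x of rodB_c in the frame of tray between -0.025 and 0.025 m and y of rodB_c in the frame of tray between 0.052 and 0.068 m and z of rodB_c in the frame of tray between 0.062 and 0.072 m and angle between the x axis of rodB_c and the x axis of tray, either way round below 0.06 rad and linear speed of rodB below 0.03 m/s and contact force between rodB and the fingers below 0.1 N) or (x of rodB_c in the frame of tray between -0.025 and 0.025 m and y of rodB_c in the frame of tray between -0.068 and -0.052 m and z of rodB_c in the frame of tray between 0.062 and 0.072 m and angle between the x axis of rodB_c and the x axis of tray, either way round below 0.06 rad and linear speed of rodB below 0.03 m/s and contact force between rodB and the fingers below 0.1 N))), for 0.2 s.
At the end, for the whole second after the job is handed in: Each wooden rod rests released in its own cradle pair: within 25 mm lengthwise, 8 mm sideways, 5 mm in height, 0.06 rad of parallel. The bar rests released on the mat, handle up (tilt below 0.08 rad), both ends over the mat. The black rod is within 20 mm of its start (z of bar_grip in the frame of mat between 0.034 and 0.042 m and angle between bar_grip's own z axis and vertical below 0.08 rad and linear speed of bar below 0.03 m/s and contact force between bar and the fingers below 0.1 N and x of bar_end1 in the frame of mat between -0.15 and 0.15 m and y of bar_end1 in the frame of mat between -0.05 and 0.05 m and x of bar_end2 in the frame of mat between -0.15 and 0.15 m and y of bar_end2 in the frame of mat between -0.05 and 0.05 m and distance of spare_c from where it was at the start of the episode below 0.02 m and (((x of rodA_c in the frame of tray between -0.025 and 0.025 m and y of rodA_c in the frame of tray between 0.052 and 0.068 m and z of rodA_c in the frame of tray between 0.062 and 0.072 m and angle between the x axis of rodA_c and the x axis of tray, either way round below 0.06 rad and linear speed of rodA below 0.03 m/s and contact force between rodA and the fingers below 0.1 N) and (x of rodB_c in the frame of tray between -0.025 and 0.025 m and y of rodB_c in the frame of tray between -0.068 and -0.052 m and z of rodB_c in the frame of tray between 0.062 and 0.072 m and angle between the x axis of rodB_c and the x axis of tray, either way round below 0.06 rad and linear speed of rodB below 0.03 m/s and contact force between rodB and the fingers below 0.1 N)) or ((x of rodA_c in the frame of tray between -0.025 and 0.025 m and y of rodA_c in the frame of tray between -0.068 and -0.052 m and z of rodA_c in the frame of tray between 0.062 and 0.072 m and angle between the x axis of rodA_c and the x axis of tray, either way round below 0.06 rad and linear speed of rodA below 0.03 m/s and contact force between rodA and the fingers below 0.1 N) and (x of rodB_c in the frame of tray between -0.025 and 0.025 m and y of rodB_c in the frame of tray between 0.052 and 0.068 m and z of rodB_c in the frame of tray between 0.062 and 0.072 m and angle between the x axis of rodB_c and the x axis of tray, either way round below 0.06 rad and linear speed of rodB below 0.03 m/s and contact force between rodB and the fingers below 0.1 N)))); the robot touches nothing.
It fails at once if the black rod is moved more than 20 mm (distance of spare_c from where it was at the start of the episode above 0.02 m).
It fails at once if a bystander (jar, bottle, knife, brush, panel) is moved more than 30 mm (distance of any of jar_blue_c, jar_orange_c, flask_c, knife_grip, brush_grip, tile_c from where it was at the start of the episode above 0.03 m).
It fails at once if the bar or a wooden rod is dropped: it falls freely faster than 0.8 m/s (from more than about 30 mm) ((linear speed of bar above 0.8 m/s and contact force between bar and the fingers below 0.01 N) or (linear speed of rodA above 0.8 m/s and contact force between rodA and the fingers below 0.01 N) or (linear speed of rodB above 0.8 m/s and contact force between rodB and the fingers below 0.01 N)).
It also fails if it takes over 72 s, if anything falls off the work surface, if the arm or the gripper's body presses on something with over 40 N, if the wrist force passes 120 N, or if a joint passes its speed limit or range.

## Working session

There is one attempt and no reset: what is moved stays moved. The work goes in short steps, Python scripts to look and compute and a tool call to move; the robot and the scene stay as the last step left them, time stands still between calls to the robot, and variables do not carry over. Pictures are saved under pics/ and viewed, at most 10 in all, crops included, and the job is handed in when it is done.

Besides the shell and the picture viewer there is one more tool, called after ">>>" as a command line: name --argument value ..., lists and objects as JSON in quotes. step_arm: Moves the arm, as the interface text tells. Shifts and turns lie within -1 to 1; 1 stands for 30 cm of shift or 30 degrees of turn. Its arguments: {"type":"object","properties":{"commands":{"type":"array"},"force":{"type":"number"}},"required":["commands"]}

```bash
mkdir -p pics; python3 - <<'E'
from plant import arm
import cv2
for n in ("top","side"):
    cv2.imwrite(f"pics/{n}0.png",arm.capture(n)[:,:,::-1]); c=arm.get_calibration(n); print(n,c)
s=arm.get_state(); print(s["clock"],s["ee_pos"],s["tcp_rot"],s["finger_gap"])
E
```

```text
top {'intrinsics': array([[390.58443241,   0.        , 282.32795748],
       [  0.        , 390.58443241, 212.22422906],
       [  0.        ,   0.        ,   1.        ]]), 'eye': array([ 537.38975526,  -23.42083301, 1342.36730799]), 'attitude': array([[-0.00349119,  0.99772838, -0.0672748 ],
       [-0.99998407, -0.00318488,  0.0046599 ],
       [ 0.00443505,  0.06729   ,  0.9977236 ]])}
side {'intrinsics': array([[474.25786469,   0.        , 287.10274582],
       [  0.        , 474.25786469, 215.28888819],
       [  0.        ,   0.        ,   1.        ]]), 'eye': array([  147.32294171, -1120.78778888,  1070.97153417]), 'attitude': array([[ 0.91970562,  0.23117089, -0.31733515],
       [-0.39220457,  0.57763555, -0.71589995],
       [ 0.01780883,  0.7828775 ,  0.62192094]])}
0.1 [151.41518664 502.46138134 244.88146871] [[-9.57448607e-01  2.88603563e-01 -3.84758043e-04]
 [ 2.88603792e-01  9.57448251e-01 -8.36044979e-04]
 [ 1.27100355e-04 -9.11512730e-04 -9.99999576e-01]] 85.354680770263
```

View pics/top0.png

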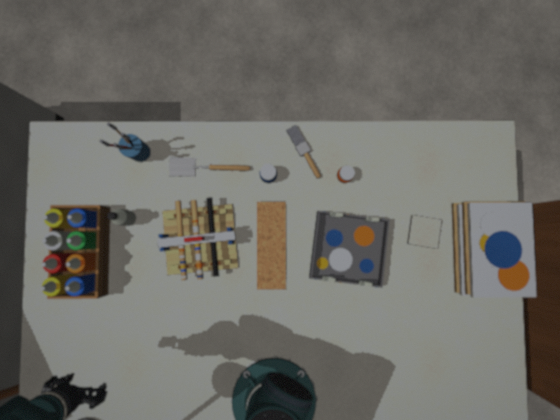

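View pics/side0.png

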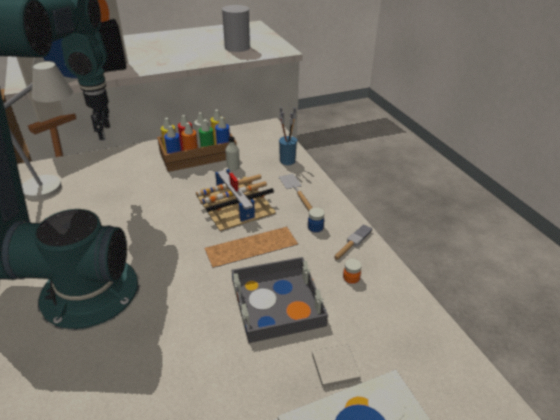

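The top view shows the rack at about (200,240) with the bar across it and the black rod on the mat side. The mat is at (272,245) and the tray at (350,248). The side view agrees.

```bash
cat > h.py <<'E'
import numpy as np, cv2
from plant import arm
def ray(cam,px):
    c=arm.get_calibration(cam);K=c["intrinsics"];p=np.atleast_2d(px).astype(float)
    d=np.c_[(p[:,0]-K[0,2])/K[0,0],-(p[:,1]-K[1,2])/K[1,1],-np.ones(len(p))]
    return c["eye"],d@c["attitude"].T
def onz(cam,px,z):
    e,d=ray(cam,px); return e+d*((z-e[2])/d[:,2])[:,None]
def proj(cam,P):
    c=arm.get_calibration(cam);K=c["intrinsics"];q=(np.atleast_2d(P)-c["eye"])@c["attitude"]
    return np.c_[K[0,0]*q[:,0]/-q[:,2]+K[0,2],-K[1,1]*q[:,1]/-q[:,2]+K[1,2]]
def region(cam,q):
    r=arm.regions_of(cam,q); return [(x["conf"],x["region"],np.array(x["pixel"])) for x in r]
E
python3 - <<'E'
from h import *
t=arm.capture("top")
a=t[190:300,150:250];b=t[200:300,250:400]
f=lambda i,k:cv2.resize(i,None,fx=k,fy=k,interpolation=cv2.INTER_CUBIC)[:,:,::-1]
im=np.zeros((590,800,3),np.uint8);A=f(a,5);im[:550,:500]=A
cv2.imwrite("pics/rack.png",A);cv2.imwrite("pics/tray.png",f(b,5))
for q,z in [("mat",4),("tray",50),("rack",10),("rodA_c",60),("spare_c",60),("bar_grip",100),("bar_end1",78),("bracket1",84),("bracket2",84),("seat1",67),("jar_blue_c",70),("flask_c",140),("knife_grip",5),("brush_grip",5)]:
    for c,m,p in region("top",q)[:3]:
        ys,xs=np.nonzero(m)
        P=onz("top",np.c_[xs,ys],z)[:,:2].astype(np.float32)
        r=cv2.minAreaRect(P);d=P-P.mean(0);w,v=np.linalg.eigh(d.T@d)
        print(q,z,round(c,2),m.sum(),"mean",P.mean(0).round(1),"rect",np.round(r[0],1),np.round(r[1],1),round(r[2],1),"major",v[:,1].round(3))
E
```

```text
mat 4 0.81 2495 mean [515.3   9.7] rect [515.    9.6] [ 96.3 296.1] 89.8 major [-1.     0.004]
tray 50 0.7 5081 mean [ 502.6 -249.5] rect [ 503.5 -249.7] [243.8 228.5] 82.5 major [0.148 0.989]
tray 50 0.51 418 mean [610.2 500.7] rect [611.2 501.1] [95.1 58.4] 83.5 major [0.185 0.983]
rack 10 0.89 2822 mean [536.5 252.4] rect [533.8 260.2] [224.3 261.8] 3.8 major [-0.147  0.989]
rodA_c 60 0.93 488 mean [529.3 251. ] rect [534.7 252.1] [262.8  24. ] 5.5 major [-0.996 -0.089]
spare_c 60 0.71 402 mean [609.8 495.1] rect [609.9 496.9] [92.3 52.6] 89.8 major [0.125 0.992]
spare_c 60 0.59 436 mean [541.3 200. ] rect [542.3 201. ] [253.6  22.7] 5.6 major [-0.995 -0.096]
spare_c 60 0.23 5033 mean [ 502.9 -248.1] rect [ 504.1 -248.2] [241.  227.1] 82.4 major [0.212 0.977]
bar_grip 100 0.68 778 mean [537.3 245.7] rect [537.1 244.7] [ 33.6 248.8] 5.6 major [-0.099  0.995]
bar_end1 78 0.65 622 mean [537.5 247.9] rect [537.6 249.1] [ 27.8 246.5] 5.3 major [-0.092  0.996]
bracket1 84 0.87 2989 mean [537.9 233.2] rect [537.5 243.1] [209.6 245. ] 5.4 major [-0.105  0.994]
bracket1 84 0.32 5005 mean [
[... 177 characters left out ...]
acket2 84 0.32 5005 mean [ 503.8 -243.9] rect [ 504.9 -243.4] [237.9 220.9] 82.2 major [0.247 0.969]
seat1 67 0.85 5195 mean [ 503.7 -246.3] rect [ 503.7 -246.9] [246.3 230.3] 82.7 major [0.07  0.998]
jar_blue_c 70 0.57 257 mean [750.7  18.2] rect [750.1  18.1] [58.5 56. ] 44.7 major [-0.999 -0.04 ]
jar_blue_c 70 0.44 444 mean [533.2 248.5] rect [536.1 248.8] [257.6  21.4] 5.5 major [-0.995 -0.098]
jar_blue_c 70 0.31 245 mean [ 747.3 -236.7] rect [ 746.9 -237.6] [51.1 61.2] 44.8 major [-0.749  0.663]
flask_c 140 0.91 408 mean [605.  464.7] rect [606.9 467.3] [86.4 52.4] 89.8 major [0.1   0.995]
knife_grip 5 0.83 743 mean [784.9 261.9] rect [778.3 223.3] [276.2  66.3] 84.8 major [0.017 1.   ]
```

View pics/rack.png

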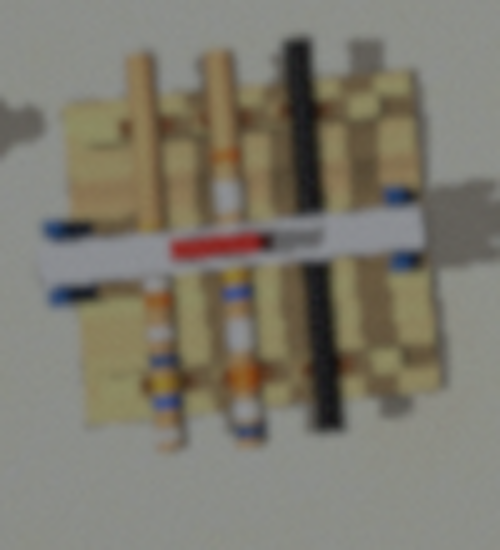

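View pics/tray.png

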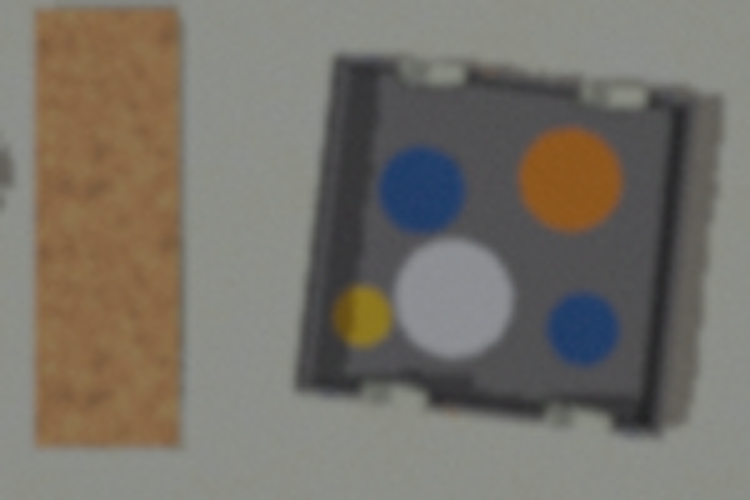

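The crops show three rods: the painted ones at the left and middle, the black one nearest the mat. The rack is yawed about +5.5° and the tray about −7°. Next I refine the positions.

```bash
cat >> h.py <<'E'
def move(x,y,z,yaw):
    "yaw: world angle of tool y, deg"
    s=arm.get_state();R=s["tcp_rot"];d=R.T@(np.array([x,y,z])-s["ee_pos"])/300
    a=np.degrees(np.arctan2(R[1,1],R[0,1]));t=-((yaw-a+180)%360-180)/30
    print("now",s["ee_pos"].round(1),"yaw",round(a,1),"gap",round(s["finger_gap"],1),"clock",s["clock"],"F",np.round(s["force"],1),"-> shift",d.round(4),"turn",round(t,3))
E
python3 - <<'E'
from h import *
def C(p,o): return (np.array(p)+.5)/5-.5+o
def show(n,pts,o,z):
    P=onz("top",C(pts,o),z)[:,:2]; print(n,P.round(1).tolist(),"mean",P.mean(0).round(1)); return P
for n,p in [("L",[(140,52),(172,447)]),("M",[(219,50),(250,442)]),("B",[(297,40),(329,430)])]:
    P=show(n,p,(150,190),55);d=P[0]-P[1];print(np.degrees(np.arctan2(d[1],d[0])),np.linalg.norm(d))
show("bar",[(40,265),(425,227)],(150,190),78)
show("handle",[(170,250),(265,241)],(150,190),126)
show("tray",[(337,57),(692,92),(657,435),(297,388)],(250,200),50)
show("cradles",[(433,72),(615,95),(397,397),(580,418)],(250,200),70)
# red handle centroid, both cams
s=arm.capture("side");t=arm.capture("top")
for n,im,b in(("top",t,(150,190,250,300)),("side",s,(190,160,280,230))):
    h=cv2.cvtColor(im,cv2.COLOR_RGB2HSV);m=((h[...,0]<8)|(h[...,0]>172))&(h[...,1]>150)&(h[...,2]>70)
    k=np.zeros_like(m);k[b[1]:b[3],b[0]:b[2]]=1;ys,xs=np.nonzero(m&k)
    print(n,len(xs),xs.mean(),ys.mean(),xs.min(),xs.max(),onz(n,[xs.mean(),ys.mean()],122).round(1))
print("side proj of handle centre",proj("side",[537.5,248.5,102]),"top",proj("top",[537.5,248.5,126]))
# side rect check
for q,z in [("mat",4),("tray",50)]:
    c,m,p=region("side",q)[0];ys,xs=np.nonzero(m);P=onz("side",np.c_[xs,ys],z)[:,:2].astype(np.float32);r=cv2.minAreaRect(P);print(q,r)
move(537,249,150,5.5)
E
```

```text
L [[665.8, 316.7], [406.9, 292.1]] mean [536.3 304.4]
5.430485177615391 260.0938306057156
M [[667.0, 264.5], [409.9, 241.3]] mean [538.4 252.9]
5.167754146403772 258.11204596226855
B [[673.5, 213.0], [417.5, 189.8]] mean [545.5 201.4]
5.182366505778559 257.0405219904124
bar [[525.8, 373.0], [549.4, 125.1]] mean [537.6 249.1]
handle [[535.2, 277.6], [540.6, 218.7]] mean [537.9 248.1]
tray [[628.2, -144.5], [604.2, -379.9], [379.1, -352.0], [410.6, -116.2]] mean [ 505.6 -248.2]
cradles [[616.8, -205.3], [601.4, -324.0], [406.6, -179.3], [392.7, -297.4]] mean [ 504.4 -251.5]
top 39 193.35897435897436 238.69230769230768 185 202 [[537.9 248.2 122. ]]
side 83 233.65060240963857 180.9277108433735 230 237 [[532.8 220.9 122. ]]
side proj of handle centre [[232.79176135 181.23193976]] top [[192.98529108 238.83756776]]
mat ((518.3974609375, 0.8870506286621094), (103.23976135253906, 301.074462890625), 89.8526382446289)
tray ((502.7226257324219, -274.34515380859375), (279.21917724609375, 240.38429260253906), 83.002685546875)
now [151.6 502.7 245.3] yaw 73.2 gap 85.2 clock 1.05 F [ 0.1 -0.7  0.9] -> shift [-1.4742 -0.4387  0.3176] turn 2.257
```

>>> step_arm --commands '[[[-0.15,-0.05,0,0.25,40],[-0.3,-0.1,0,0.5,40],[-0.45,-0.15,0,0.75,40],[-0.6,-0.2,0,1,40],[-0.75,-0.25,0,1,40],[-0.9,-0.3,0,1,40],[-0.9,-0.3,0,1,40],[-0.9,-0.3,0,1,40]]]' --force 30

```text
clock: 1.85
ee_pos: [384.7, 337.9, 245.1]
tcp_rot: [[-0.683, 0.73, -0.0], [0.73, 0.683, -0.0], [0.0, -0.0, -1.0]]
force: [-0.4, 0.6, -0.5]
finger_gap: 40.0
gripper_force: 0.0
```

```bash
python3 -c "
from h import *
move(538,249,180,5.4)"
```

```text
now [384.7 337.9 245.1] yaw 43.1 gap 40.0 clock 1.85 F [-0.4  0.6 -0.5] -> shift [-0.5656  0.1707  0.2169] turn 1.257
```

>>> step_arm --commands '[[[-0.15,0.04,0,0.25,40],[-0.3,0.08,0,0.5,40],[-0.45,0.13,0,0.75,40],[-0.566,0.171,0,1,40],[-0.566,0.171,0,1,40],[-0.566,0.171,0,1,40]]]'

```text
clock: 2.45
ee_pos: [537.3, 250.6, 244.9]
tcp_rot: [[-0.23, 0.973, -0.001], [0.973, 0.23, 0.0], [0.0, -0.001, -1.0]]
force: [-0.3, 0.1, 0.3]
finger_gap: 40.6
gripper_force: 0.0
```

>>> step_arm --commands '[[[0,0,0.1,0.257,40],[0,0,0.2,0.257,40],[0,0,0.2,0.257,40],[0,0,0.2,0.257,40]]]'

```text
clock: 2.85
ee_pos: [536.7, 250.9, 186.3]
tcp_rot: [[-0.099, 0.995, -0.0], [0.995, 0.099, 0.0], [0.0, -0.0, -1.0]]
force: [0.5, -0.6, 0.5]
finger_gap: 39.8
gripper_force: 0.0
```

```bash
python3 - <<'E'
from h import *
move(538,249,102,5.4)
f=lambda i,k:cv2.resize(i,None,fx=k,fy=k,interpolation=cv2.INTER_CUBIC)[:,:,::-1]
cv2.imwrite("pics/pre.png",np.hstack([f(arm.capture("side")[130:230,180:280],4),f(arm.capture("top")[190:290,150:250],4)]))
E
```

```text
now [536.7 250.9 186.3] yaw 5.7 gap 39.8 clock 2.85 F [ 0.5 -0.6  0.5] -> shift [-0.0068  0.0038  0.2808] turn 0.009
```

View pics/pre.png

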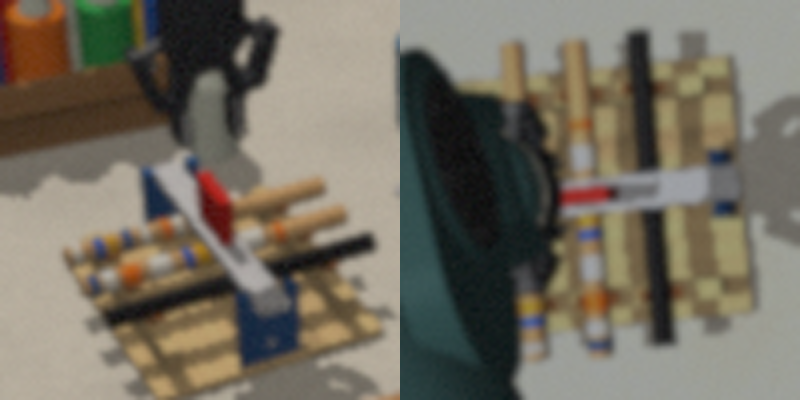

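The gripper stands above the handle, with the red block at (215,205) in the left crop between the fingers. I descend and grasp.

>>> step_arm --commands '[[[-0.007,0.004,0.1,0,40],[-0.007,0.004,0.18,0,40],[-0.007,0.004,0.24,0,40],[-0.007,0.004,0.28,0,40],[-0.007,0.004,0.28,0,40],[-0.007,0.004,0.28,0,25],[-0.007,0.004,0.28,0,5],[-0.007,0.004,0.28,0,5],[-0.007,0.004,0.28,0,5],[-0.007,0.004,0.28,0,5]]]' --force 40

```text
clock: 3.95
ee_pos: [539.6, 248.1, 102.2]
tcp_rot: [[-0.096, 0.995, 0.001], [0.995, 0.096, 0.0], [0.0, 0.001, -1.0]]
force: [-0.3, 0.1, 7.0]
finger_gap: 13.5
gripper_force: 43.6
```

>>> step_arm --commands '[[[0,0,0,0,5],[0,0,-0.02,0,5],[0,0,-0.05,0,5],[0,0,-0.1,0,5],[0,0,-0.15,0,5],[0,0,-0.2,0,5],[0,0,-0.25,0,5],[0,0,-0.25,0,5]]]'

```text
clock: 4.75
ee_pos: [540.0, 248.2, 178.6]
tcp_rot: [[-0.096, 0.995, 0.003], [0.995, 0.096, 0.001], [0.001, 0.003, -1.0]]
force: [-0.1, 0.9, -1.8]
finger_gap: 13.7
gripper_force: 42.5
```

```bash
python3 - <<'E'
from h import *
s=arm.get_state();print(s["force"],s["torque"])
move(516,8,180,90)
f=lambda i,k:cv2.resize(i,None,fx=k,fy=k,interpolation=cv2.INTER_CUBIC)[:,:,::-1]
cv2.imwrite("pics/lift.png",np.hstack([f(arm.capture("side")[130:270,180:320],4)]))
print(proj("side",[[665,-40,4],[665,60,4],[365,-40,4],[365,60,4]]))
E
```

```text
[-0.06494187  0.87833326 -1.82479348] [ 4.86533513e-03  5.39261374e-05 -2.38018702e-03]
now [540.  248.2 178.6] yaw 5.5 gap 13.7 clock 4.75 F [-0.1  0.9 -1.8] -> shift [-0.7894 -0.1566 -0.0058] turn -2.816
[[296.93950315 242.3347175 ]
 [285.40166413 224.80455398]
 [210.6953697  265.87795185]
 [202.37419146 246.22206242]]
```

View pics/lift.png

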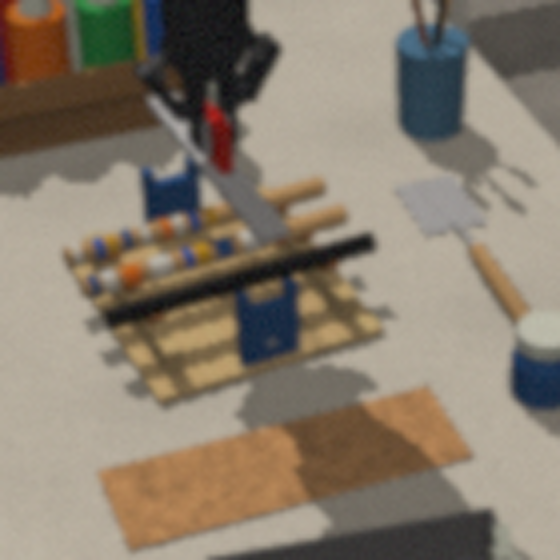

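The bar is out of the brackets and the rods are still in place. I carry it to the mat.

>>> step_arm --commands '[[[-0.1,-0.02,0,-0.2,5],[-0.22,-0.044,0,-0.4,5],[-0.35,-0.07,0,-0.6,5],[-0.48,-0.096,0,-0.8,5],[-0.6,-0.12,0,-1,5],[-0.7,-0.14,0,-1,5],[-0.77,-0.152,0,-1,5],[-0.79,-0.157,0,-1,5],[-0.79,-0.157,0,-1,5]]]'

```text
clock: 5.7
ee_pos: [514.8, 7.2, 175.8]
tcp_rot: [[-0.58, 0.815, -0.001], [0.815, 0.58, 0.0], [0.001, -0.0, -1.0]]
force: [0.5, 0.2, -2.1]
finger_gap: 13.9
gripper_force: 42.3
```

>>> step_arm --commands '[[[0,0,0,-0.2,5],[0,0,0,-0.45,5],[0,0,0,-0.7,5],[0,0,0,-0.9,5],[0,0,0,-1,5],[0,0,0,-1,5]]]'

```text
clock: 6.3
ee_pos: [515.0, 8.7, 176.0]
tcp_rot: [[-0.911, 0.413, -0.0], [0.413, 0.911, 0.0], [0.001, 0.0, -1.0]]
force: [0.8, 0.5, -1.5]
finger_gap: 13.9
gripper_force: 42.3
```

>>> step_arm --commands '[[[0,0,0.08,-0.2,5],[0,0,0.16,-0.45,5],[0,0,0.24,-0.7,5],[0,0,0.3,-0.8,5],[0,0,0.35,-0.816,5],[0,0,0.35,-0.816,5],[0,0,0.35,-0.816,5]]]'

```text
clock: 7.0
ee_pos: [515.1, 8.0, 71.5]
tcp_rot: [[-1.0, 0.001, -0.0], [0.001, 1.0, 0.0], [0.0, 0.0, -1.0]]
force: [0.1, -0.5, -1.4]
finger_gap: 13.3
gripper_force: 42.2
```

```bash
python3 - <<'E'
from h import *
move(516,8,38.5,90)
f=lambda i,k:cv2.resize(i,None,fx=k,fy=k,interpolation=cv2.INTER_CUBIC)[:,:,::-1]
cv2.imwrite("pics/mat.png",np.hstack([f(arm.capture("side")[170:290,180:320],4)]))
E
```

```text
now [515.1   8.   71.5] yaw 89.9 gap 13.3 clock 7.0 F [ 0.1 -0.5 -1.4] -> shift [-0.0032 -0.0002  0.1101] turn -0.002
```

View pics/mat.png

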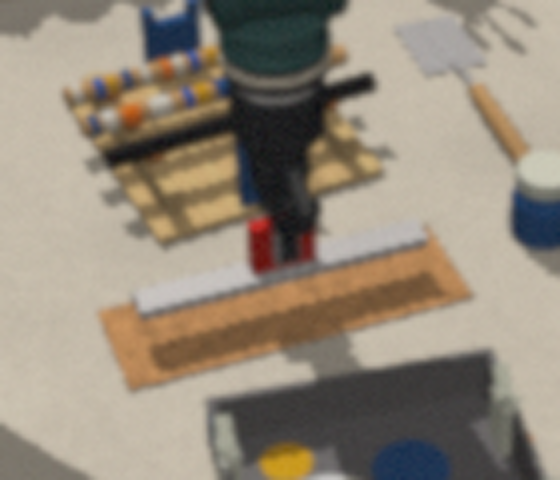

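The bar hangs over the mat, level and aligned. I lower it.

>>> step_arm --commands '[[[0,0,0.04,0,5],[0,0,0.07,0,5],[0,0,0.09,0,5],[0,0,0.1,0,5],[0,0,0.105,0,5],[0,0,0.107,0,5],[0,0,0.107,0,5]]]'

```text
clock: 7.75
ee_pos: [515.1, 7.5, 39.4]
tcp_rot: [[-1.0, 0.0, 0.0], [0.0, 1.0, -0.0], [-0.0, -0.0, -1.0]]
force: [0.4, -0.7, -1.6]
finger_gap: 14.2
gripper_force: 42.4
```

>>> step_arm --commands '[[[0,0,0.003,0,5],[0,0,0.005,0,5],[0,0,0.005,0,5]]]'

```text
clock: 8.05
ee_pos: [515.2, 7.5, 38.2]
tcp_rot: [[-1.0, 0.0, 0.001], [0.0, 1.0, -0.0], [-0.001, -0.0, -1.0]]
force: [-2.5, 0.3, 7.0]
finger_gap: 13.5
gripper_force: 43.6
```

Contact (+7 N). I release and rise.

>>> step_arm --commands '[[[0,0,0,0,20],[0,0,0,0,34],[0,0,0,0,34],[0,0,0,0,34],[0,0,-0.05,0,34],[0,0,-0.15,0,34],[0,0,-0.3,0,34],[0,0,-0.45,0,34],[0,0,-0.47,0,34],[0,0,-0.47,0,34]]]'

```text
clock: 9.05
ee_pos: [515.7, 7.5, 179.8]
tcp_rot: [[-1.0, 0.0, 0.003], [0.0, 1.0, -0.0], [-0.003, -0.0, -1.0]]
force: [0.2, -0.0, -0.8]
finger_gap: 33.9
gripper_force: 0.0
```

```bash
python3 - <<'E'
from h import *
arm.capture("top")
for q,z in [("rodA_c",55),("spare_c",55),("bar_grip",14)]:
    for c,m,p in region("top",q)[:4]:
        ys,xs=np.nonzero(m);P=onz("top",np.c_[xs,ys],z)[:,:2].astype(np.float32);r=cv2.minAreaRect(P);print(q,round(c,2),m.sum(),P.mean(0).round(1),np.round(r[0],1),np.round(r[1],1),round(r[2],1))
move(538,251,178,95.4)
move(536,303,120,95.4)
t=arm.capture("top");f=lambda i,k:cv2.resize(i,None,fx=k,fy=k,interpolation=cv2.INTER_CUBIC)[:,:,::-1]
cv2.imwrite("pics/rods.png",f(t[190:300,150:300],5))
E
```

```text
rodA_c 0.66 492 [535.8 252.1] [536.4 252.2] [260.6  20.8] 5.5
rodA_c 0.65 97 [609.3   9. ] [610.2   8. ] [26.4 43. ] 90.0
spare_c 0.75 435 [549.7 201.3] [545.6 201.1] [254.3  20.7] 5.1
bar_grip 0.41 124 [613.5   9.1] [614.2   7.3] [30.6 47.8] 90.0
now [514.3   7.6 177.3] yaw 90.0 gap 34.1 clock 9.25 F [-0.1  0.5 -0.2] -> shift [-0.0789  0.8112 -0.0023] turn -0.18
now [514.3   7.6 177.3] yaw 90.0 gap 34.1 clock 9.25 F [-0.1  0.5 -0.2] -> shift [-0.0727  0.9844  0.1911] turn -0.18
```

View pics/rods.png

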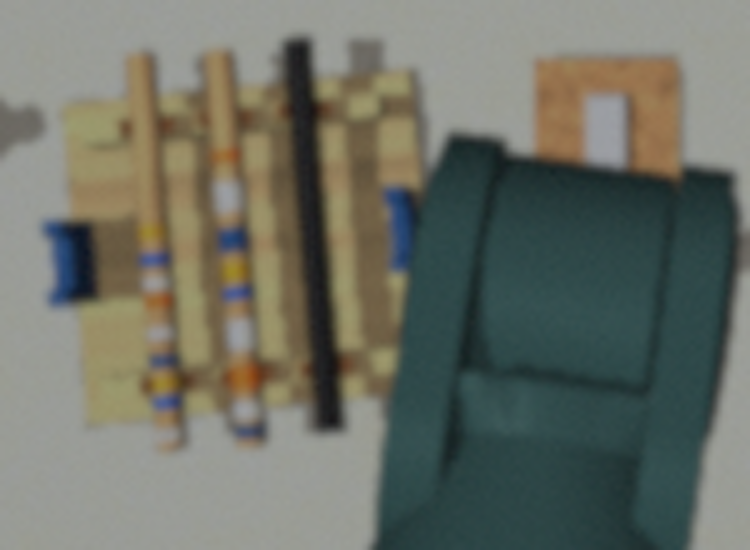

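Both painted rods are free. The left one is at about (535,304) mm and the middle one at about (537,252) mm, and the bar lies on the mat. I take the left rod.

>>> step_arm --commands '[[[-0.01,0.13,0,-0.05,34],[-0.02,0.29,0,-0.1,34],[-0.03,0.45,0,-0.14,34],[-0.05,0.61,0,-0.18,34],[-0.06,0.77,0,-0.18,34],[-0.069,0.9,0.02,-0.18,34],[-0.069,0.97,0.06,-0.18,34],[-0.069,0.988,0.12,-0.18,34],[-0.069,0.988,0.17,-0.18,34],[-0.069,0.988,0.17,-0.18,34]]]'

```text
clock: 10.3
ee_pos: [534.3, 303.7, 124.9]
tcp_rot: [[-0.996, -0.095, -0.004], [-0.095, 0.996, -0.002], [0.004, -0.001, -1.0]]
force: [-0.5, -1.4, -0.8]
finger_gap: 34.0
gripper_force: 0.0
```

```bash
python3 - <<'E'
from h import *
move(535.5,304,50,95.4)
E
```

```text
now [534.3 303.7 124.9] yaw 95.4 gap 34.0 clock 10.3 F [-0.5 -1.4 -0.8] -> shift [-0.005   0.0008  0.2496] turn 0.001
```

>>> step_arm --commands '[[[-0.004,0,0.08,0,34],[-0.004,0,0.14,0,34],[-0.004,0,0.19,0,34],[-0.004,0,0.23,0,34],[-0.004,0,0.25,0,34],[-0.004,0,0.25,0,34],[-0.004,0,0.25,0,24],[-0.004,0,0.25,0,14],[-0.004,0,0.25,0,14],[-0.004,0,0.25,0,14]]]' --force 40

```text
clock: 11.3
ee_pos: [537.4, 302.7, 53.6]
tcp_rot: [[-0.996, -0.093, 0.001], [-0.093, 0.996, -0.003], [-0.001, -0.003, -1.0]]
force: [-0.2, -12.3, 4.4]
finger_gap: 18.5
gripper_force: 38.9
```

>>> step_arm --commands '[[[0,0,-0.03,0,14],[0,0,-0.08,0,14],[0,0,-0.15,0,14],[0,0,-0.25,0,14],[0,0,-0.35,0,14],[0,0,-0.38,0,14],[0,0,-0.38,0,14]]]'

```text
clock: 12.0
ee_pos: [537.6, 304.5, 168.3]
tcp_rot: [[-0.996, -0.094, 0.003], [-0.094, 0.996, 0.001], [-0.003, 0.001, -1.0]]
force: [0.3, 0.3, -0.8]
finger_gap: 18.7
gripper_force: 39.2
```

```bash
python3 - <<'E'
from h import *
arm.capture("top")
move(512,-190.5,160,83)
E
```

```text
now [537.  304.2 166.8] yaw 95.4 gap 18.6 clock 12.05 F [ 0.4  0.2 -1.1] -> shift [ 0.2383 -1.6338  0.0219] turn 0.413
```

>>> step_arm --commands '[[[0.02,-0.12,0,0.1,14],[0.04,-0.26,0,0.2,14],[0.06,-0.42,0,0.3,14],[0.08,-0.58,0,0.413,14],[0.1,-0.72,0,0.413,14],[0.12,-0.82,0,0.413,14],[0.12,-0.82,0,0.413,14]]]'

```text
clock: 12.75
ee_pos: [523.3, 52.8, 165.4]
tcp_rot: [[-0.992, 0.125, -0.002], [0.125, 0.992, -0.0], [0.002, -0.001, -1.0]]
force: [0.2, 0.3, -0.3]
finger_gap: 18.8
gripper_force: 39.4
```

```bash
python3 - <<'E'
from h import *
arm.capture("top")
move(512,-190.5,160,83)
E
```

```text
now [523.5  54.3 165.5] yaw 82.8 gap 18.7 clock 12.8 F [ 0.5  0.5 -0.8] -> shift [-0.0636 -0.8145  0.0182] turn -0.005
```

>>> step_arm --commands '[[[-0.01,-0.12,0,0,14],[-0.02,-0.26,0,0,14],[-0.03,-0.42,0,0,14],[-0.045,-0.58,0,0,14],[-0.055,-0.72,0.04,0,14],[-0.064,-0.815,0.1,0,14],[-0.064,-0.815,0.15,0,14],[-0.064,-0.815,0.18,0,14],[-0.064,-0.815,0.2,0,14],[-0.064,-0.815,0.2,0,14]]]'

```text
clock: 13.8
ee_pos: [513.4, -188.1, 106.0]
tcp_rot: [[-0.993, 0.12, -0.001], [0.12, 0.993, 0.001], [0.001, 0.001, -1.0]]
force: [0.5, -0.1, -0.1]
finger_gap: 18.7
gripper_force: 39.5
```

```bash
python3 - <<'E'
from h import *
f=lambda i,k:cv2.resize(i,None,fx=k,fy=k,interpolation=cv2.INTER_CUBIC)[:,:,::-1]
a=f(arm.capture("side")[230:350,220:340],4);b=f(arm.capture("top")[190:310,300:400],4)
cv2.imwrite("pics/pl1.png",a if 0 else np.hstack([a[:480],b[:480,:320]]))
move(512,-190.5,65,83)
E
```

```text
now [ 513.8 -188.6  107.1] yaw 83.1 gap 18.9 clock 13.9 F [ 0.3 -0.2 -0.9] -> shift [ 0.0054 -0.0071  0.1402] turn 0.002
```

View pics/pl1.png

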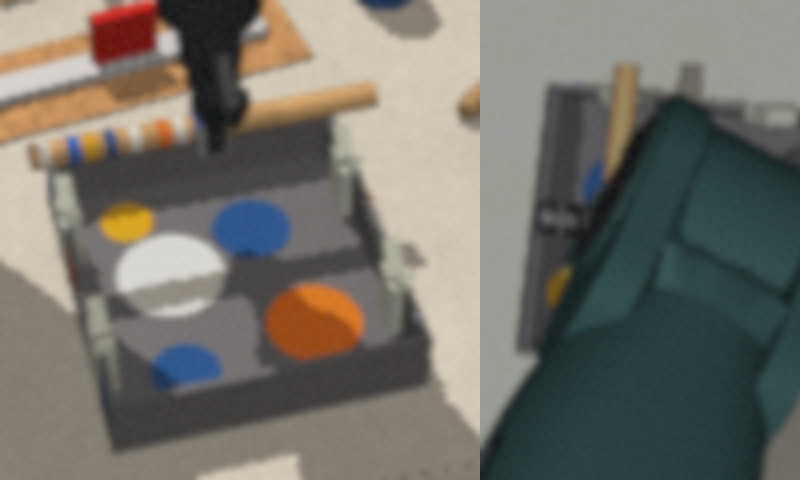

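The rod hangs above the first cradle pair, parallel to it. The cradles are at about (62,195) and (343,140) in the crop. I lower it.

>>> step_arm --commands '[[[0.005,-0.007,0.04,0,14],[0.005,-0.007,0.08,0,14],[0.005,-0.007,0.11,0,14],[0.005,-0.007,0.125,0,14],[0.005,-0.007,0.13,0,14],[0.005,-0.007,0.13,0,14]]]'

```text
clock: 14.5
ee_pos: [511.9, -191.5, 68.2]
tcp_rot: [[-0.993, 0.122, 0.0], [0.122, 0.993, -0.001], [-0.0, -0.001, -1.0]]
force: [-3.5, -2.1, 0.7]
finger_gap: 18.9
gripper_force: 39.6
```

>>> step_arm --commands '[[[0,0,0.004,0,14],[0,0,0.006,0,14],[0,0,0.006,0,14]]]'

```text
clock: 14.8
ee_pos: [512.1, -192.1, 67.3]
tcp_rot: [[-0.993, 0.122, 0.001], [0.122, 0.993, -0.003], [-0.001, -0.002, -1.0]]
force: [-7.2, -4.7, 17.4]
finger_gap: 18.4
gripper_force: 41.4
```

Seated. I release and rise.

>>> step_arm --commands '[[[0,0,0,0,22],[0,0,0,0,28],[0,0,0,0,34],[0,0,0,0,34],[0,0,-0.05,0,34],[0,0,-0.12,0,34],[0,0,-0.22,0,34],[0,0,-0.35,0,34],[0,0,-0.35,0,34]]]'

```text
clock: 15.7
ee_pos: [513.5, -191.9, 175.1]
tcp_rot: [[-0.993, 0.122, 0.006], [0.122, 0.993, -0.003], [-0.006, -0.002, -1.0]]
force: [1.2, -0.7, -0.8]
finger_gap: 34.0
gripper_force: 0.0
```

```bash
python3 - <<'E'
from h import *
arm.capture("side")
for c,m,p in region("side","rodA_c")[:4]:
    ys,xs=np.nonzero(m);i,j=xs.argmin(),xs.argmax()
    print(round(c,2),p,m.sum(),(xs[i],ys[i]),(xs[j],ys[j]),onz("side",p,67).round(1))
u=np.array([.9925,-.122,0]);print(proj("side",[np.array([512,-190.5,67])+k*u for k in(-130,0,130)]).round(1))
move(537,251,165,95.4)
E
```

```text
0.7 [228.5 194.9] 347 (np.int64(200), np.int64(200)) (np.int64(255), np.int64(184)) [[510.6 221.1  67. ]]
0.61 [239.7 252.4] 1002 (np.int64(205), np.int64(248)) (np.int64(296), np.int64(242)) [[451.2 -80.3  67. ]]
[[227.8 279. ]
 [271.1 270.7]
 [312.7 262.7]]
now [ 512.1 -191.2  171.3] yaw 83.0 gap 34.0 clock 15.8 F [-0.3 -0.5 -1.1] -> shift [0.097  1.4732 0.0202] turn -0.413
```

>>> step_arm --commands '[[[0.01,0.12,0,-0.1,34],[0.02,0.26,0,-0.2,34],[0.03,0.42,0,-0.3,34],[0.04,0.58,0,-0.413,34],[0.045,0.7,0,-0.413,34],[0.05,0.75,0,-0.413,34],[0.05,0.75,0,-0.413,34]]]'

```text
clock: 16.5
ee_pos: [523.7, 35.5, 169.9]
tcp_rot: [[-0.995, -0.096, -0.002], [-0.096, 0.995, 0.0], [0.002, 0.0, -1.0]]
force: [0.9, -0.1, 0.0]
finger_gap: 34.0
gripper_force: 0.0
```

```bash
python3 - <<'E'
from h import *
t=arm.capture("top")
for c,m,p in region("top","rodA_c")[:4]:
    ys,xs=np.nonzero(m);z=67 if p[0]>300 else 55;P=onz("top",np.c_[xs,ys],z)[:,:2].astype(np.float32);r=cv2.minAreaRect(P);print(round(c,2),p,m.sum(),P.mean(0).round(1),np.round(r[0],1),np.round(r[1],1),round(r[2],1))
print("pred",proj("top",[[640,-206,67],[512,-190.5,67],[383,-175,67]]).round(1))
# rod profile across expected line, rows near both ends (wood color)
for dx in(-118,118):
    c=np.array([512,-190.5,67])+dx*np.array([.9925,-.122,0]);q=proj("top",c)[0];r,k=int(round(q[1])),int(round(q[0]));print(q.round(1),t[r,k-8:k+9].tolist())
move(537,251,125,95.4)
E
```

```text
pred [[336.2 207. ]
 [331.9 246.2]
 [327.6 286.3]]
[327.9 282.6] [[155, 158, 151], [154, 157, 148], [154, 156, 146], [152, 153, 145], [146, 147, 137], [141, 138, 128], [144, 138, 128], [150, 143, 136], [151, 142, 132], [148, 137, 124], [136, 127, 114], [133, 130, 121], [146, 148, 139], [153, 154, 146], [151, 151, 142], [143, 144, 136], [133, 133, 127]]
[335.9 210.3] [[138, 139, 133], [139, 141, 133], [140, 141, 133], [141, 142, 135], [142, 142, 134], [141, 137, 126], [137, 122, 101], [145, 121, 86], [153, 129, 89], [152, 128, 88], [145, 120, 85], [137, 120, 98], [139, 134, 125], [145, 146, 139], [143, 144, 138], [126, 126, 119], [113, 110, 104]]
now [524.   33.5 170.2] yaw 95.4 gap 33.8 clock 16.6 F [ 0.4  0.  -0. ] -> shift [-0.1115  0.7177  0.1505] turn 0.0
```

The first rod lies in its cradles within about 2 mm, and it is parallel. Now the middle rod.

>>> step_arm --commands '[[[-0.02,0.12,0,0,34],[-0.04,0.26,0,0,34],[-0.07,0.42,0,0,34],[-0.09,0.58,0.03,0,34],[-0.11,0.68,0.08,0,34],[-0.112,0.716,0.13,0,34],[-0.112,0.716,0.15,0,34],[-0.112,0.716,0.15,0,34]]]'

```text
clock: 17.4
ee_pos: [537.5, 249.4, 125.0]
tcp_rot: [[-0.996, -0.093, -0.002], [-0.093, 0.996, -0.001], [0.002, -0.001, -1.0]]
force: [-0.3, -1.4, -0.5]
finger_gap: 33.6
gripper_force: 0.0
```

```bash
python3 - <<'E'
from h import *
move(537,250.7,50,95.4)
E
```

```text
now [537.5 249.4 125. ] yaw 95.3 gap 33.6 clock 17.4 F [-0.3 -1.4 -0.5] -> shift [0.0008 0.0045 0.2499] turn -0.003
```

>>> step_arm --commands '[[[0,0.003,0.08,0,34],[0,0.003,0.14,0,34],[0,0.003,0.19,0,34],[0,0.003,0.23,0,34],[0,0.003,0.25,0,34],[0,0.003,0.25,0,34],[0,0.003,0.25,0,24],[0,0.003,0.25,0,14],[0,0.003,0.25,0,14],[0,0.003,0.25,0,14]]]'

```text
clock: 18.4
ee_pos: [538.0, 250.6, 51.9]
tcp_rot: [[-0.996, -0.093, 0.002], [-0.093, 0.996, -0.003], [-0.001, -0.003, -1.0]]
force: [-0.1, -11.9, 4.6]
finger_gap: 18.6
gripper_force: 38.9
```

>>> step_arm --commands '[[[0,0,-0.03,0,14],[0,0,-0.08,0,14],[0,0,-0.15,0,14],[0,0,-0.25,0,14],[0,0,-0.35,0,14],[0,0,-0.38,0,14],[0,0,-0.38,0,14]]]'

```text
clock: 19.1
ee_pos: [538.2, 252.3, 166.6]
tcp_rot: [[-0.996, -0.094, 0.003], [-0.094, 0.996, 0.001], [-0.003, 0.001, -1.0]]
force: [-0.1, -0.3, -1.1]
finger_gap: 18.9
gripper_force: 39.2
```

>>> step_arm --commands '[[[0.02,-0.12,0,0.1,14],[0.04,-0.26,0,0.2,14],[0.06,-0.42,0,0.3,14],[0.08,-0.58,0,0.413,14],[0.1,-0.74,0,0.413,14],[0.12,-0.86,0,0.413,14],[0.13,-0.92,0,0.413,14],[0.13,-0.92,0,0.413,14]]]'

```text
clock: 19.9
ee_pos: [524.0, -28.5, 163.8]
tcp_rot: [[-0.992, 0.125, -0.002], [0.125, 0.992, 0.0], [0.002, -0.0, -1.0]]
force: [0.2, 0.3, -1.2]
finger_gap: 18.5
gripper_force: 39.3
```

```bash
python3 - <<'E'
from h import *
arm.capture("top")
move(498,-309.5,108,83)
E
```

```text
now [524.1 -27.2 163.9] yaw 82.9 gap 19.1 clock 19.95 F [-0.4  0.1 -0.1] -> shift [-0.0305 -0.9446  0.1861] turn -0.004
```

>>> step_arm --commands '[[[0,-0.12,0,0,14],[-0.01,-0.26,0,0,14],[-0.015,-0.42,0,0,14],[-0.02,-0.58,0,0,14],[-0.025,-0.74,0,0,14],[-0.03,-0.87,0,0,14],[-0.03,-0.945,0.05,0,14],[-0.03,-0.945,0.12,0,14],[-0.03,-0.945,0.18,0,14],[-0.03,-0.945,0.18,0,14]]]'

```text
clock: 20.95
ee_pos: [498.3, -307.1, 108.2]
tcp_rot: [[-0.993, 0.121, -0.003], [0.121, 0.993, 0.003], [0.004, 0.003, -1.0]]
force: [0.4, 0.2, -0.5]
finger_gap: 18.6
gripper_force: 39.4
```

```bash
python3 - <<'E'
from h import *
arm.capture("top")
move(498,-310,68.3,83)
E
```

```text
now [ 498.9 -307.6  109.8] yaw 83.1 gap 18.2 clock 21.0 F [-0.2  0.7  0.5] -> shift [ 0.0016 -0.0086  0.1384] turn 0.002
```

>>> step_arm --commands '[[[0.002,-0.008,0.04,0,14],[0.002,-0.008,0.08,0,14],[0.002,-0.008,0.11,0,14],[0.002,-0.008,0.125,0,14],[0.002,-0.008,0.13,0,14],[0.002,-0.008,0.133,0,14],[0.002,-0.008,0.133,0,14]]]'

```text
clock: 21.7
ee_pos: [498.2, -311.5, 71.2]
tcp_rot: [[-0.993, 0.122, 0.0], [0.122, 0.993, -0.0], [-0.0, -0.0, -1.0]]
force: [-0.6, 0.6, -1.4]
finger_gap: 18.4
gripper_force: 39.4
```

>>> step_arm --commands '[[[0,0,0.003,0,14],[0,0,0.005,0,14],[0,0,0.005,0,14]]]'

```text
clock: 22.0
ee_pos: [498.1, -311.4, 69.5]
tcp_rot: [[-0.993, 0.122, 0.0], [0.122, 0.993, -0.0], [-0.0, -0.0, -1.0]]
force: [-1.1, -0.0, -0.7]
finger_gap: 19.1
gripper_force: 39.4
```

>>> step_arm --commands '[[[0,0,0.003,0,14],[0,0,0.006,0,14],[0,0,0.009,0,14],[0,0,0.009,0,14]]]'

```text
clock: 22.4
ee_pos: [498.1, -311.3, 66.7]
tcp_rot: [[-0.993, 0.122, -0.0], [0.122, 0.993, 0.0], [0.0, 0.0, -1.0]]
force: [0.0, -0.3, -0.2]
finger_gap: 18.7
gripper_force: 39.4
```

>>> step_arm --commands '[[[0,0,0.003,0,14],[0,0,0.006,0,14],[0,0,0.006,0,14]]]'

```text
clock: 22.7
ee_pos: [498.2, -311.8, 65.3]
tcp_rot: [[-0.993, 0.122, 0.0], [0.122, 0.993, -0.001], [-0.0, -0.001, -1.0]]
force: [-1.6, -1.4, 4.3]
finger_gap: 18.8
gripper_force: 39.9
```

Contact. A touch more, then release and retreat.

>>> step_arm --commands '[[[0,0,0.002,0,14],[0,0,0.002,0,22],[0,0,0.002,0,28],[0,0,0.002,0,34],[0,0,0.002,0,34],[0,0,-0.05,0,34],[0,0,-0.13,0,34],[0,0,-0.25,0,34],[0,0,-0.4,0,34],[0,0,-0.5,0,34]]]'

```text
clock: 23.7
ee_pos: [498.3, -311.4, 217.8]
tcp_rot: [[-0.993, 0.122, 0.002], [0.122, 0.993, -0.001], [-0.002, -0.001, -1.0]]
force: [1.6, -0.8, -0.3]
finger_gap: 33.7
gripper_force: 0.0
```

>>> step_arm --commands '[[[0.1,0.1,0,0,34],[0.2,0.25,0,0,34],[0.3,0.4,0,0,34],[0.4,0.55,-0.05,0,34],[0.5,0.7,-0.1,0,34],[0.55,0.85,-0.1,0,34],[0.55,0.95,-0.1,0,34],[0.55,0.95,-0.1,0,34],[0.55,0.95,-0.1,0,34]]]'

```text
clock: 24.6
ee_pos: [369.0, -7.5, 245.1]
tcp_rot: [[-0.993, 0.119, 0.001], [0.119, 0.993, -0.0], [-0.001, -0.0, -1.0]]
force: [0.3, -0.1, -0.1]
finger_gap: 33.7
gripper_force: 0.0
```

```bash
python3 - <<'E'
from h import *
f=lambda i,k:cv2.resize(i,None,fx=k,fy=k,interpolation=cv2.INTER_CUBIC)[:,:,::-1]
s=arm.capture("side");t=arm.capture("top").copy()
im=np.zeros((420,800,3),np.uint8);a=f(s[160:350,190:340],2.2);b=f(t[190:300,220:400],2.5)
im[:a.shape[0],:a.shape[1]]=a;im[:b.shape[0],340:340+b.shape[1]]=b
cv2.imwrite("pics/end.png",im)
for q,z in(("rodA_c",67),("bar_grip",9)):
  for c,m,p in region("top",q)[:4]:
    ys,xs=np.nonzero(m);P=onz("top",np.c_[xs,ys],z)[:,:2].astype(np.float32);r=cv2.minAreaRect(P);print(q,round(c,2),p,m.sum(),P.mean(0).round(1),np.round(r[0],1),np.round(r[1],1),round(r[2],1))
print(arm.get_state()["force"],arm.get_state()["clock"])
E
```

```text
rodA_c 0.83 [366.1 250.8] 518 [ 496.  -311.3] [ 497.2 -312.2] [ 23.  260.9] 82.2
bar_grip 0.94 [270.2 243.9] 593 [519.    9.6] [516.4   9.2] [ 27.3 244.2] 90.0
[ 0.46942337 -0.42365518 -0.09985102] 24.8
```

View pics/end.png

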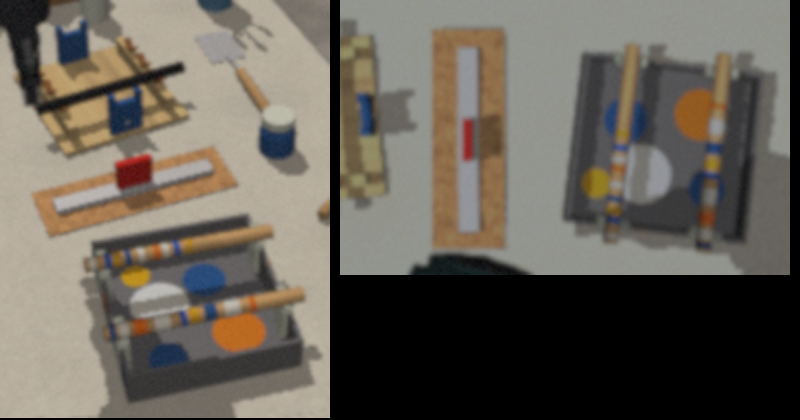

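The final picture shows both rods parallel in their cradles, at about (622,143) and (714,150). The bar lies handle up, centred on the mat at (469,140), and the black rod is still in the rack. I hand in.

```bash
python3 -c "
from plant import arm
print(arm.job_done())"
```

```text
the job is handed in; nothing more can be done
None
```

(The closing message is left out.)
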